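# Turn the cooling stand's flag from hot to cool

### The arm

A 6-joint arm with a two-finger parallel gripper is mounted at the origin on the work surface. World frame = base frame: x ahead of the robot, y to its left, z up, the work surface at z = 0. Lengths are in m, angles in rad, forces in N, time in s.
With the tool pointing down it reaches from about 0.35 to 0.975 m from the base axis. Payload 7.1 kg.
Tool frame: the origin (TCP) lies midway between the tips of the shut fingers; the grasp point (between the pads) lies 19 mm behind it; z points along the fingers, y is the line along which they close (so a half turn about z gives the same grasp; the last joint's range is limited). The gripper opens to 88 mm and grips with 3 to 60 N. Pads are 20 mm wide; open, the fingers measure 115 mm over their backs; the gripper's body (75 mm by 178 mm) begins 61 mm behind the grasp point.
Start: joints at [1.25, 0.423, 1.63, -0, 1.089, -0.019], TCP at [0.186, 0.597, 0.223] pointing down, gripper open.
Joint ranges: [-3, 3], [-0.9, 2.11], [0.09, 2.58], [-1.31, 4.45], [0.11, 2.69], [-2.54, 2.54]. Speed limits (rad/s): [2.39, 2.39, 3.01, 3.14, 3.14, 3.14].

### API

Orientations are given as a unit quaternion [x, y, z, w].
In Python, from workcell import bot, vision, order gives the robot as it stands.
- The arm moves only by the tool step_arm, never from a script. Its argument "motion" is a list that holds one entry, the list of rows, each a list of 5 numbers: the shift along the world's x, y, z normalised to -1 to 1, where 1 is 80 cm, then the turn about the world's z normalised to -1 to 1, where 1 is 1.5 rad, then the opening, from 0 (shut) to 1 (fully open). A call has 1 to 20 rows; each row is the pose to reach, as a shift and turn from the pose commanded when the call began; what a row does not reach only later rows make up. A row lasts 1/12 s, in which the tool goes at most 41.7 mm and 7.16 degrees, less where a joint would pass 70% of its speed; a pose out of reach is approached as far as the arm can. A call with a number of a shift or a turn outside -1 to 1 is refused whole. A call with a gripper value outside its range is refused whole. The fingers move at their own pace and stop on an object; "force" is the grip in N (left out, the last holds). Time passes only in rows, so rows that repeat a pose let the fingers close. It gives the time, the measured TCP pose, the force, the opening and the grip force at its end, in the units of the state.
- bot.state(): the state, without advancing time (a new reading comes with each control period).
- vision.get_image(name): name is "scene" or "top" or "wrist"; returns a dict with "pixels" (400x640x3 uint8, red, green, blue), "vertical_fov" (degrees; the focal length in pixels is half the picture's height over the tangent of half this angle, whatever the lens; pixels are square), "cx", "cy" (the principal point, pixels), "k1" (the pictures are not rectified: a ray, as slopes to the right and down, at radius r is drawn at 1 + k1 r^2 times it, then the intrinsics apply), "origin" and "attitude" of the camera in the world. Camera axes: x right, y up, looking along -z (the intrinsics and any distortion apply to the point x, -y, -z); pixel columns grow to the right and rows downward; lengths in m; the calibration is good to about 2 mm. A picture is of the moment at which its call begins. There is no depth.
- order.sign_off(): hands the job in; it is judged then, once.
The state is a dict: "time": time; "q": joint angles; "joint_velocities": joint speeds; "tau": joint torques, N m; "position": TCP position; "orientation": TCP orientation; "contact_force": force on the tool from outside, world axes, zero at the start; "torque": the same for the moment, N m; "gripper_width": finger opening in m; "grip_force": force on a finger pad.
Only numpy, scipy, OpenCV 4.12 (cv2) and the standard library are available. Lean on these libraries where they do the work, as an engineer would, in place of code of your own. Each camera call takes 0.05 s, during which the arm holds its last target. There are 200 camera calls.

### The job

The pipe flange on its cooling stand is now cool enough to handle: turn that stand's flag over from red to green, pushing it up and over its pivot with the fingers and down until it lies flat on its other rest. Only push the flag, never pinch it; leave the angle bracket's flag lying red side up, and do not disturb the two parts or anything else on the bench.

Things in the scene. Friction and masses are not known exactly. Their poses are not given: they have to be found in the camera images.
- flange_flag_hinge (a point): Middle of the pivot pin of the flag on the pipe flange's stand, 100 mm above the bench, fixed to the stand. x runs along the pin towards the slatted tray, y to the side where the flag starts (robot's left, within 0.3 rad), z up. The pin sits in a 96 mm wide fork on a post; 31 mm either side of it a 14 mm wide rest stands under the flag. Past 40 mm out nothing is under the flag down to the 6 mm base plate.
- flange_flag_tab (a point): Middle of the outer edge of this flag's finger tab, half-way through its thickness, 105 mm from the pivot. The flag is 70 mm wide along the pin out to 85 mm from the pivot, then comes the tab, 32 mm wide, 20 mm long. 3 mm thick at its bare aluminium rim, 6 mm where coloured sheets cover it. Moves with the flag; at joint value 0 its axes equal the hinge point's.
- flange_flag (a joint): Angle of this flag about its pivot's x axis, rad: 0 = flat to the left on its rest, red face up; 1.57 = upright; 3.14 = flat to the right on its other rest, green face up; stops at 0 and 3.14. Starts between 0 and 0.12. The hinge is stiff (0.1 N m, 1 to 2 N at the tab): the flag stays at the angle where it is left.
- bracket_flag_hinge (a point): Middle of the pivot pin of the flag on the angle bracket's stand, 100 mm above the bench, fixed to the stand. x runs along the pin towards the slatted tray, y to the side where the flag starts (robot's left, within 0.3 rad), z up. The pin sits in a 96 mm wide fork on a post; 31 mm either side of it a 14 mm wide rest stands under the flag. Past 40 mm out nothing is under the flag down to the 6 mm base plate.
- bracket_flag_tab (a point): Middle of the outer edge of this flag's finger tab, half-way through its thickness, 105 mm from the pivot. The flag is 70 mm wide along the pin out to 85 mm from the pivot, then comes the tab, 32 mm wide, 20 mm long. 3 mm thick at its bare aluminium rim, 6 mm where coloured sheets cover it. Moves with the flag; at joint value 0 its axes equal the hinge point's.
- bracket_flag (a joint): Angle of this flag about its pivot's x axis, rad: 0 = flat to the left on its rest, red face up; 1.57 = upright; 3.14 = flat to the right on its other rest, green face up; stops at 0 and 3.14. Starts between 0 and 0.12. The hinge is stiff (0.1 N m, 1 to 2 N at the tab): the flag stays at the angle where it is left.
- flange: Loose steel pipe flange, 110 mm diameter, 16 mm thick, with a 60 mm wide neck up to 46 mm and a through bore; origin at the centre of its underside. Lies on the slatted tray of its stand.
- bracket: Loose steel angle bracket, 100 x 64 mm foot, 54 mm high, origin at the centre of its underside. Lies on the slatted tray of the other stand.
- flange_stand: Fixed cooling stand under the flange: base plate 300 x 190 x 6 mm, origin at the centre of its underside; the slatted red-brown tray (180 x 180 mm, slats' top 36 mm up) is centred 50 mm to +x, the flag's post 100 mm to -x (towards the robot).
- bracket_stand: The same kind of fixed stand under the angle bracket. Which stand is on the left changes from run to run.
- chipping_hammer: Chipping hammer lying on the right, black grip along x, 25 mm high, 220 mm long overall; bystander.
- weld_magnet: Square red welding magnet with steel side plates lying on the bench near the robot, 96 x 96 x 24 mm; bystander.
- wire_brush: Wire brush with wooden handle lying on the left; bystander.
- cut_offcut: Plasma-cut steel offcut, 170 x 60 x 8 mm, lying on the left; bystander.
- nozzle_jar: Low blue jar, 68 mm diameter, 65 mm high, standing on the left; bystander.
- spatter_can: Spray can with red cap, 64 mm diameter, 140 mm high, standing on the right; bystander.
There are look-alikes about, which are no part of the job. What is shaped like the bracket but pink or purple is not meant.

How it is judged:
On the way:
1. the fingers push the flange stand's flag up past upright (value of joint flange_flag above 1.6 rad and contact force between the fingers and flange_flag above 0.2 N).
At the end, for the whole second after the job is handed in: The flange stand's flag lies flat with its green face up (within 0.1 rad of its stop) and at rest; the bracket stand's flag is still within 0.25 rad of flat with its red face up; flange and bracket lie still within 12 mm of where they were, and the other loose things within 25 mm (value of joint flange_flag above 3.04 rad and velocity of joint flange_flag below 0.05 rad/s and value of joint bracket_flag below 0.25 rad and distance of each of flange, bracket from where it was at the start of the episode below 0.012 m and linear speed of each of flange, bracket below 0.02 m/s and distance of each of chipping_hammer, weld_magnet, wire_brush, cut_offcut, nozzle_jar, spatter_can from where it was at the start of the episode below 0.025 m); the robot touches nothing.
It fails at once if the flag is pinched: both of its coloured faces pressed by the fingers at once ((contact force between the fingers and flange_flag_c3 above 1 N or contact force between the fingers and flange_flag_c4 above 1 N) and (contact force between the fingers and flange_flag_c5 above 1 N or contact force between the fingers and flange_flag_c6 above 1 N)).
It fails at once if the angle bracket's flag is turned up (value of joint bracket_flag above 0.4 rad).
It fails at once if the flange or the bracket is lifted, tipped or shoved on its stand (distance of any of flange, bracket from where it was at the start of the episode above 0.02 m or angle between any of flange, bracket's own z axis and vertical above 0.15 rad).
It fails at once if another loose thing on the bench is picked up or knocked away (distance of any of chipping_hammer, weld_magnet, wire_brush, cut_offcut, nozzle_jar, spatter_can from where it was at the start of the episode above 0.05 m).
It also fails if it takes over 38 s, if anything falls off the work surface, if the arm or the gripper's body presses on something with over 40 N, if the wrist force passes 120 N, or if a joint passes its speed limit or range.

## Working session

There is one attempt and no reset: what is moved stays moved. The work goes in short steps, Python scripts to look and compute and a tool call to move; the robot and the scene stay as the last step left them, time stands still between calls to the robot, and variables do not carry over. Pictures are saved under pics/ and viewed, at most 10 in all, crops included, and the job is handed in when it is done.

Besides the shell and the picture viewer there is one more tool, called after "Emit:" in YAML: its name, and indented under it one key for each argument. step_arm: Moves the arm, as the interface text tells. Scaled input: -1 to 1 covers 80 cm each way for a shift and 1.5 rad each way for a turn. Its arguments: {"type":"object","properties":{"motion":{"type":"array","items":{"type":"array","items":{"type":"array","items":{"type":"number"}}}},"force":{"type":"number"}},"required":["motion"]}

```bash
mkdir -p pics; cat > h.py <<'E'
import numpy as np, cv2
from scipy.spatial.transform import Rotation as R
from workcell import bot, vision, order
def att(a):
    a=np.array(a,float)
    return a if a.shape==(3,3) else R.from_quat(a).as_matrix()
def K(im):
    f=200/np.tan(np.radians(im["vertical_fov"])/2)
    return np.array([[f,0,im["cx"]],[0,f,im["cy"]],[0,0,1.]]),np.array([im["k1"],0,0,0.])
def ray(im,uv):
    k,d=K(im); p=cv2.undistortPoints(np.array(uv,float).reshape(-1,1,2),k,d)[:,0]
    v=np.c_[p[:,0],-p[:,1],-np.ones(len(p))]@att(im["attitude"]).T
    return np.array(im["origin"]),v
def plane(im,uv,z):
    o,v=ray(im,uv); return o+v*((z-o[2])/v[:,2])[:,None]
def proj(im,P):
    k,d=K(im); c=(np.atleast_2d(P)-im["origin"])@att(im["attitude"]); c=c*[1,-1,-1]
    return cv2.projectPoints(c,np.zeros(3),np.zeros(3),k,d)[0][:,0]
def save(im,n): cv2.imwrite(f"pics/{n}.png",im["pixels"][:,:,::-1])
E
python3 - <<'E'
from h import *
for n in("scene","top"):
    im=vision.get_image(n); save(im,n+"0"); print(n,im["origin"],im["attitude"],im["vertical_fov"],im["k1"])
print(bot.state())
E
```

```text
scene [1.23625524 0.60610634 1.06278956] [0.15775512 0.33453256 0.84089785 0.39508492] 53.95699204230913 -0.06869950464412783
top [0.27943589 0.02028108 1.62202097] [ 0.05320019 -0.05929016 -0.70483778  0.70488163] 42.07667606210274 -0.10628088483816556
{'time': 0.1, 'q': array([ 1.25002565e+00,  4.23759685e-01,  1.63058625e+00,  9.17062841e-06,
        1.08859120e+00, -1.89865287e-02]), 'joint_velocities': array([-0.00011456, -0.00156464, -0.00344307, -0.00118726,  0.00109916,
       -0.00173785]), 'tau': array([-2.43520126e-04, -5.45620036e+01, -2.74323517e+01,  6.44304184e-02,
        1.88310927e-02, -8.14131909e-05]), 'position': array([0.18557659, 0.5963036 , 0.22199312]), 'orientation': array([ 1.50322200e-01,  9.88636831e-01, -6.61876625e-04, -1.17653274e-04]), 'contact_force': array([ 0.07482051, -0.59948521,  0.11603312]), 'torque': array([ 0.05367954, -0.02615144,  0.02128985]), 'grip_force': 0.0, 'gripper_width': 0.08785444664210376}
```

View pics/scene0.png

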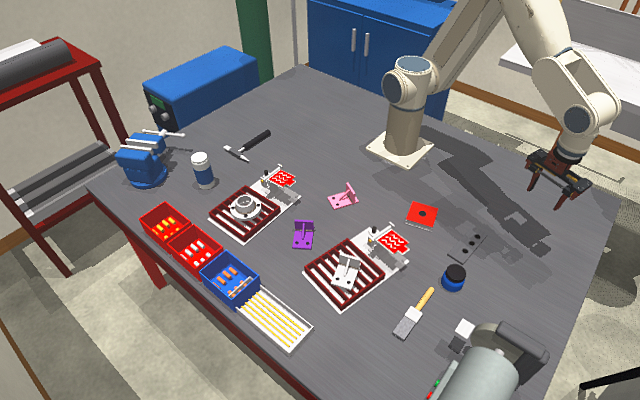

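View pics/top0.png

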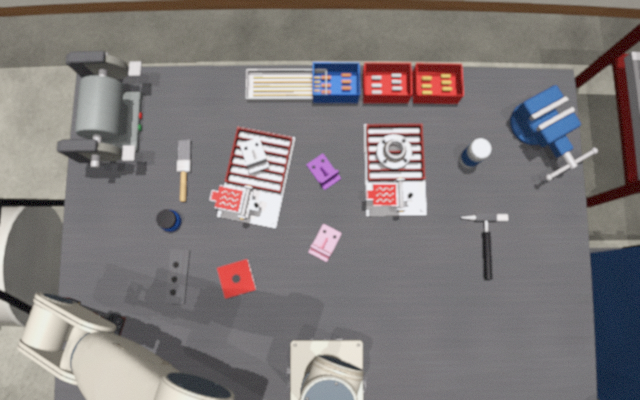

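The top view shows the flange stand at right (tray with the round flange at about (394,150), its red flag at (383,195)). The bracket stand is at left (bracket (253,155), flag (232,199)). Other red things that could be mistaken for the flag are the magnet (237,279) and the red bins (387,82) and (438,82). By the description I choose the flag at (383,195).

```bash
python3 - <<'E'
from h import *
cr=[]
for n,box in(("top",(355,110,435,225)),("scene",(205,155,310,245))):
    im=vision.get_image(n); p=im["pixels"]; h=cv2.cvtColor(p,cv2.COLOR_RGB2HSV)
    m=((h[...,0]<8)|(h[...,0]>172))&(h[...,1]>190)&(h[...,2]>190)
    m=cv2.morphologyEx(m.astype(np.uint8),cv2.MORPH_CLOSE,np.ones((5,5)))
    N,L,S,C=cv2.connectedComponentsWithStats(m)
    for i in range(1,N):
        if S[i,4]>60:
            c=cv2.findContours((L==i).astype(np.uint8),0,2)[0][0]
            b=cv2.boxPoints(cv2.minAreaRect(c)); print(n,S[i],C[i].round(1),plane(im,[C[i]],.103)[0].round(4)); print(plane(im,b,.103)[:,:2].round(3).tolist())
    x0,y0,x1,y1=box
    c=p[y0:y1,x0:x1,::-1]; s=5 if n=="top" else 3.8
    c=cv2.resize(c,None,fx=s,fy=s,interpolation=2); cr.append(cv2.copyMakeBorder(c,0,580-c.shape[0],0,0,0))
cv2.imwrite("pics/crop1.png",np.hstack(cr)[:580,:800]); print(np.hstack(cr).shape)
E
```

```text
scene [270 170  24  16 234] [282.5 178.1] [ 0.539  -0.1699  0.103 ]
[[0.571, -0.203], [0.513, -0.231], [0.506, -0.14], [0.563, -0.115]]
scene [ 139  201   84   68 1443] [182.5 239.3] [ 0.9404 -0.217   0.103 ]
[[0.998, -0.395], [0.878, -0.447], [0.879, -0.099], [0.985, -0.071]]
scene [406 201  32  26 488] [422.  213.7] [0.3694 0.3025 0.103 ]
[[0.422, 0.273], [0.339, 0.243], [0.314, 0.33], [0.397, 0.356]]
scene [378 231  30  22 373] [393.6 242. ] [0.5287 0.2941 0.103 ]
[[0.554, 0.253], [0.491, 0.248], [0.505, 0.337], [0.565, 0.339]]
(580, 799, 3)
```

View pics/crop1.png

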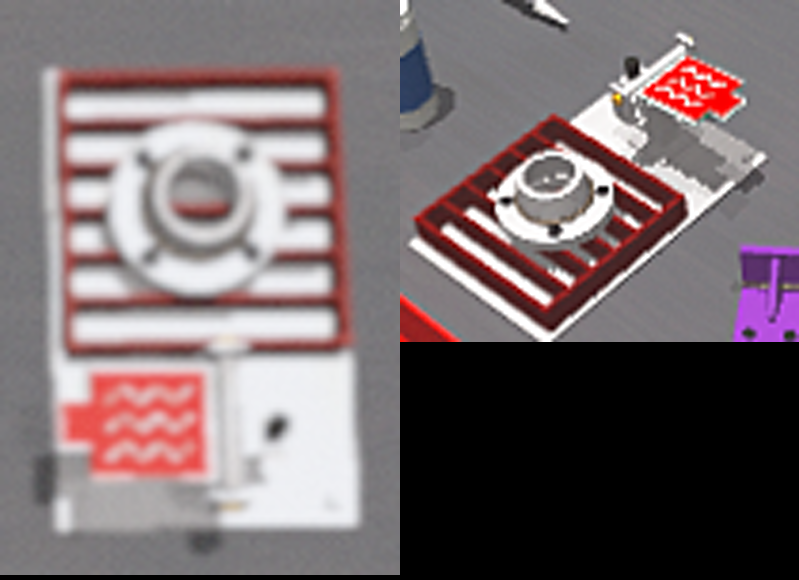

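The crop confirms it: the flange sits on this stand's tray, and the flag lies red side up with its tab pointing left. In top-image pixels the tab end is at about (368,194) and the pin runs (400.6,179) to (401,211). The black spot at (410,195) is the other rest.

```bash
python3 - <<'E'
from h import *
im=vision.get_image("top"); p=im["pixels"]; h=cv2.cvtColor(p,cv2.COLOR_RGB2HSV)
m=((h[...,0]<10)|(h[...,0]>170))&(h[...,1]>110)&(h[...,2]>150)
b=np.zeros_like(m); b[180:210,362:400]=m[180:210,362:400]
b=cv2.morphologyEx(b.astype(np.uint8),cv2.MORPH_CLOSE,np.ones((5,5)))
v,u=np.nonzero(b); print(u.min(),u.max(),v.min(),v.max())
tab=(u<372); print("tab rows",v[tab].min(),v[tab].max())
W=lambda q,z:plane(im,q,z).round(4).tolist()
print("tab edge",W([[u.min()-.5,v[tab].mean()]],.103),"panel inner",W([[u.max()+.5,(v[u>376].mean())]],.103))
print("pin",W([[400.6,180],[401,210.5]],.1))
# plate corners from crop
print("plate",W([[355+53/5,110+530/5],[355+360/5,110+525/5],[355+40/5,110+70/5]],.006))
print("tray",W([[355+62/5,110+70/5],[355+337/5,110+70/5],[355+352/5,110+350/5],[355+70/5,110+352/5]],.04))
s=vision.get_image("scene")
# pin ends in scene
q=np.array([[618,105],[685,40]])-[400,0]; q=q/3.8+[205,155]; print("scene pin",plane(s,q,.1).round(4).tolist())
q=np.array([[745,98],[722,122],[738,92]])-[400,0]; q=q/3.8+[205,155]; print("scene tabcorner",plane(s,q,.103).round(4).tolist())
E
```

```text
368 395 185 204
tab rows 191 197
tab edge [[0.5432, -0.1246, 0.103]] panel inner [[0.5421, -0.2081, 0.103]]
pin [[0.5864, -0.2249, 0.1], [0.4941, -0.2238, 0.1]]
plate [[0.49, -0.1269, 0.006], [0.4931, -0.3211, 0.006], [0.79, -0.1228, 0.006]]
tray [[0.7793, -0.1338, 0.04], [0.7804, -0.3094, 0.04], [0.5987, -0.3125, 0.04], [0.597, -0.1359, 0.04]]
scene pin [[0.5996, -0.2114, 0.1], [0.4933, -0.2275, 0.1]]
scene tabcorner [[0.5189, -0.1239, 0.103], [0.5562, -0.1184, 0.103], [0.5171, -0.1345, 0.103]]
```

Emit:
step_arm:
  motion:
    - [[0.445,-0.832,0,-0.846,0],[0.445,-0.832,0,-0.846,0],[0.445,-0.832,0,-0.846,0],[0.445,-0.832,0,-0.846,0],[0.445,-0.832,0,-0.846,0],[0.445,-0.832,0,-0.846,0],[0.445,-0.832,0,-0.846,0],[0.445,-0.832,0,-0.846,0],[0.445,-0.832,0,-0.846,0],[0.445,-0.832,0,-0.846,0],[0.445,-0.832,0,-0.846,0],[0.445,-0.832,0,-0.846,0],[0.445,-0.832,0,-0.846,0],[0.445,-0.832,0,-0.846,0],[0.445,-0.832,0,-0.846,0],[0.445,-0.832,0,-0.846,0],[0.445,-0.832,0,-0.846,0],[0.445,-0.832,0,-0.846,0],[0.445,-0.832,0,-0.846,0],[0.445,-0.832,0,-0.846,0]]
  force: 20

```text
time: 1.97
position: [0.5425, -0.071, 0.2225]
orientation: [0.708, 0.706, 0.0, 0.0]
contact_force: [-1.0, 0.5, -0.2]
gripper_width: 0.0003
grip_force: 0.0
```

```bash
python3 - <<'E'
from h import *
im=vision.get_image("wrist"); save(im,"wrist1"); s=bot.state(); print(s["position"],s["orientation"],s["q"],s["gripper_width"],s["contact_force"],im["origin"])
print(proj(im,[[.542,-.119,.1],[.541,-.224,.1],[.542,-.07,.1]]).round(0))
E
```

```text
[ 0.54150011 -0.06947378  0.22230203] [ 7.07892894e-01  7.06319618e-01 -1.80154133e-04 -4.64306758e-04] [-1.49549709e-01  3.08615296e-01  1.80530577e+00  3.06613396e-04
  1.02863242e+00 -1.47483095e-01] 0.000694253933949661 [ 0.00056691  0.05661584 -0.48302806] [0.5425445  0.00283097 0.38468191]
[[321. 239.]
 [321. 326.]
 [321. 192.]]
```

View pics/wrist1.png

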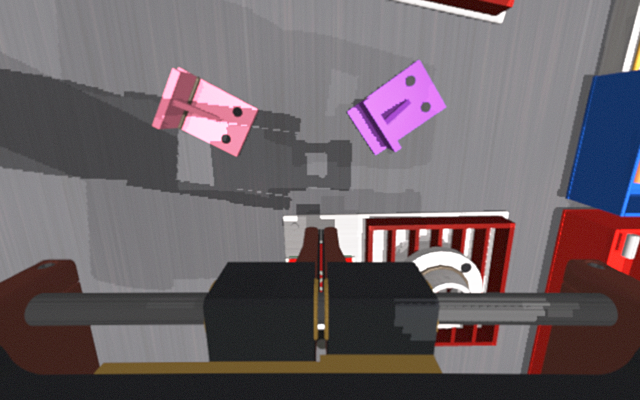

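The wrist view looks from the +y side. The fingers (tips about (320,232)) hide the tab, red panel corners show either side at (290,262) and (350,262), and the bench below the tips is clear. Next I go down outside the tab edge and approach it slowly.

Emit:
step_arm:
  motion:
    - [[0,-0.02,-0.171,0,0],[0,-0.02,-0.171,0,0],[0,-0.02,-0.171,0,0],[0,-0.02,-0.171,0,0],[0,-0.02,-0.171,0,0],[0,-0.035,-0.171,0,0],[0,-0.04,-0.171,0,0],[0,-0.045,-0.171,0,0],[0,-0.045,-0.171,0,0]]

```text
time: 2.77
position: [0.5431, -0.1047, 0.0878]
orientation: [0.708, 0.707, 0.002, 0.001]
contact_force: [0.7, 4.8, 0.3]
gripper_width: 0.0002
grip_force: 2.4
```

Contact is about where expected. Now I press inward a little and lift, using friction on the edge.

Emit:
step_arm:
  motion:
    - [[0,-0.003,0,0,0],[0,-0.003,0.005,0,0],[0,-0.003,0.01,0,0],[0,-0.004,0.016,0,0],[0,-0.005,0.022,0,0]]

```text
time: 3.18
position: [0.543, -0.1079, 0.1055]
orientation: [0.707, 0.707, 0.002, 0.001]
contact_force: [1.6, 6.3, -0.2]
gripper_width: 0.0001
grip_force: 3.1
```

```bash
python3 - <<'E'
from h import *
im=vision.get_image("scene"); s=bot.state(); print(s["position"],s["contact_force"],s["torque"])
c=im["pixels"][130:230,225:345,::-1]; cv2.imwrite("pics/s2.png",cv2.resize(c,None,fx=5,fy=5,interpolation=2))
E
```

```text
[ 0.54319439 -0.10812753  0.10632197] [-0.04297188  8.17236144  2.51145488] [ 1.17209673  0.1624529  -0.00814665]
```

View pics/s2.png

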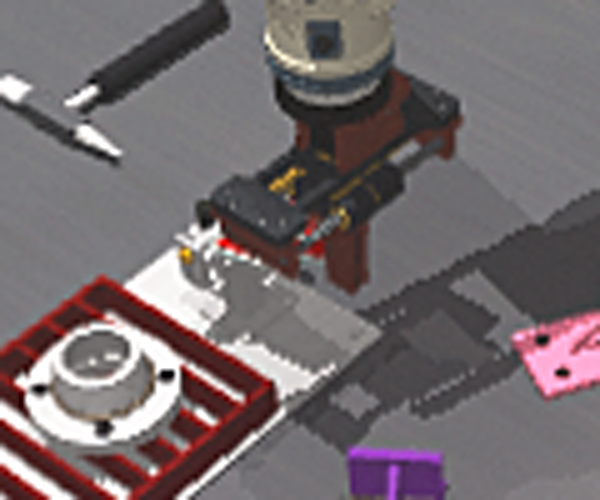

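The finger tip has reached z = 0.106 and still feels 8 N from the tab, and the edge has moved in 3 mm. So the flag is at about 0.25 rad (red panel beside the finger at (230,243) in the crop). Next I follow the arc towards upright.

Emit:
step_arm:
  motion:
    - [[0,-0.009,0.019,0,0],[0,-0.016,0.03,0,0],[0,-0.023,0.04,0,0],[0,-0.03,0.047,0,0],[0,-0.04,0.054,0,0],[0,-0.049,0.06,0,0],[0,-0.06,0.065,0,0],[0,-0.071,0.069,0,0],[0,-0.083,0.072,0,0],[0,-0.09,0.074,0,0]]

```text
time: 4.07
position: [0.5424, -0.1821, 0.1642]
orientation: [0.707, 0.707, 0.001, 0.001]
contact_force: [0.3, 1.7, 1.0]
gripper_width: 0.0005
grip_force: 0.8
```

```bash
python3 - <<'E'
from h import *
im=vision.get_image("scene"); s=bot.state(); print(s["position"],s["contact_force"],s["torque"])
c=im["pixels"][120:220,215:335,::-1]; cv2.imwrite("pics/s3.png",cv2.resize(c,None,fx=5,fy=5,interpolation=2))
E
```

```text
[ 0.54225122 -0.18282531  0.16394268] [ 1.25382722 -1.31534417  0.61781472] [ 0.03755841  0.02733605 -0.02139018]
```

View pics/s3.png

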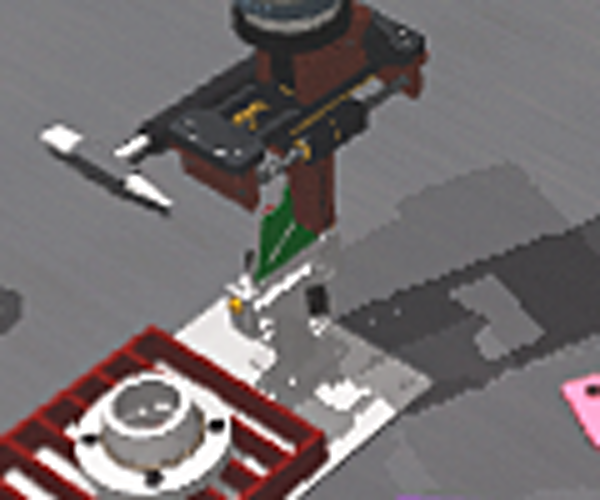

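The flag stands at about 1.2 rad: its green face shows at (285,245) in the crop, with the finger behind it on the +y side. I continue over the top and down.

Emit:
step_arm:
  motion:
    - [[0,-0.02,0.004,0,0],[0,-0.04,0.006,0,0],[0,-0.053,0.007,0,0],[0,-0.066,0.005,0,0],[0,-0.078,-0.002,0,0],[0,-0.09,-0.008,0,0],[0,-0.1,-0.016,0,0],[0,-0.11,-0.025,0,0],[0,-0.118,-0.036,0,0],[0,-0.123,-0.048,0,0],[0,-0.126,-0.06,0,0],[0,-0.128,-0.07,0,0],[0,-0.128,-0.076,0,0],[0,-0.128,-0.079,0,0],[0,-0.128,-0.079,0,0]]

```text
time: 5.37
position: [0.5416, -0.2836, 0.1028]
orientation: [0.707, 0.707, -0.0, 0.0]
contact_force: [-12.3, 2.7, 31.4]
gripper_width: 0.0004
grip_force: 16.2
```

The tip is at z = 0.103 with 31 N upward, so the flag is on its stop. I lift straight up and check.

Emit:
step_arm:
  motion:
    - [[0,0,0.04,0,0],[0,0,0.09,0,0],[0,0,0.13,0,0],[0,0.06,0.17,0,0],[0,0.11,0.2,0,0],[0,0.16,0.2,0,0],[0,0.21,0.2,0,0],[0,0.26,0.2,0,0],[0,0.31,0.2,0,0],[0,0.31,0.2,0,0],[0,0.31,0.2,0,0]]

```text
time: 6.28
position: [0.5414, -0.0323, 0.2592]
orientation: [0.706, 0.709, -0.0, -0.0]
contact_force: [-1.0, -0.6, -0.6]
gripper_width: 0.0009
grip_force: 0.0
```

```bash
python3 - <<'E'
from h import *
s=bot.state(); print(s["position"],s["contact_force"])
a=vision.get_image("scene")["pixels"][120:270,190:430]; t=vision.get_image("top"); b=t["pixels"][110:240,200:440]
cv2.imwrite("pics/end.png",np.vstack([cv2.resize(x[:,:,::-1],None,fx=2.05,fy=2.05,interpolation=2) for x in(a,b)]))
E
```

```text
[ 0.54144475 -0.03233036  0.25923666] [-1.04030116 -0.56990686 -0.61483547]
```

View pics/end.png

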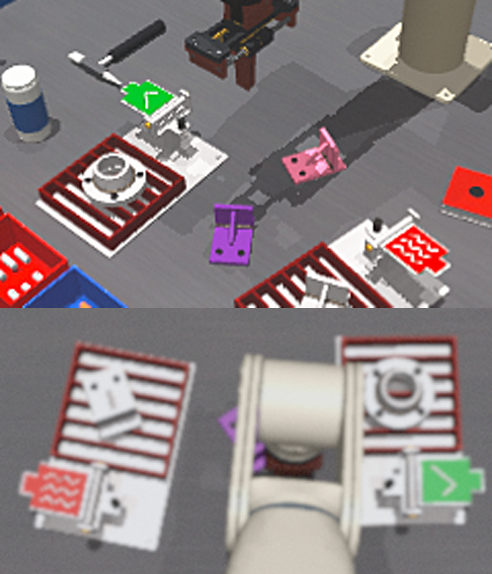

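The flange flag lies green side up and flat (scene crop (150,98), top crop (447,480)). The bracket flag is still red, and both parts are undisturbed.

```bash
python3 -c "
from workcell import order
print(order.sign_off())"
```

```text
the job is handed in; nothing more can be done
None
```

I pushed the flange stand's flag over from red to green until it pressed on its far stop. The last pictures show it lying flat, the bracket's flag still red side up and both parts in place; I handed the job in, but no verdict came back.

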